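Turn the round work marker to 'finished'

ROBOT

A 6-joint arm with a two-finger parallel gripper is mounted at the origin on the work surface. World frame = base frame: x ahead of the robot, y to its left, z up, the work surface at z = 0. Lengths are in m, angles in rad, forces in N, time in s.
With the tool pointing down it reaches from about 0.375 to 0.9 m from the base axis. Payload 3.1 kg.
Tool frame: the origin (TCP) lies between the finger pads; the fingertips stand 8 mm ahead of it and the grasp point (between the pads) lies 11 mm behind it; z points along the fingers, y is the line along which they close (so a half turn about z gives the same grasp; the last joint's range is limited). The gripper opens to 87 mm and grips with 3 to 60 N. Pads are 19 mm wide; open, the fingers measure 117 mm over their backs; the gripper's body (75 mm by 190 mm) begins 51 mm behind the grasp point.
Start: joints at [1.157, 0.527, 1.433, -0, 1.181, -0.178], TCP at [0.145, 0.608, 0.231] pointing down, gripper open.
Joint ranges: [-3.08, 3.08], [-0.75, 2.2], [0.22, 2.44], [-1.43, 4.57], [0, 2.65], [-2.85, 2.85]. Speed limits (rad/s): [2.79, 2.79, 3.14, 3.14, 3.14, 3.14].

INTERFACE

Orientations are given as a unit quaternion [x, y, z, w].
In Python, from rig import robot, vision, job gives the robot as it stands.
- The arm moves only by the shell command python3 -m handwheel 'ROWS' [OPENING] [FORCE]. ROWS is JSON, a list of rows, each a list of 4 numbers: the shift along the tool's x, y, z as a fraction of full scale, then the turn about the tool's z as a fraction of full scale. A call has 1 to 20 rows; each row is the pose to reach, as a shift and turn from the pose commanded when the call began, along the tool's axes at that moment, turning the shorter way round; what a row does not reach only later rows make up. Full scale, the value 1, is 300 mm for a shift and 2 pi rad for a turn. A row lasts 1/12 s, in which the tool goes at most 41.7 mm and 7.16 degrees, less where a joint would pass 70% of its speed; a pose out of reach is approached as far as the arm can. A call with a number of a shift or a turn outside -1 to 1 is refused whole. A call with a gripper value outside its range is refused whole. OPENING is the opening in per cent of the stroke, from 0 (shut) to 100 (fully open), set as the call begins (- or left out, the last holds). The fingers move at their own pace and stop on an object; FORCE is the grip in N (left out, the last holds). Time passes only in rows, so rows that repeat a pose let the fingers close. It gives the time, the measured TCP pose, the force, the opening and the grip force at its end, in the units of the state.
- robot.get_obs(): the state, without advancing time (a new reading comes with each control period).
- vision.camera(name): name is "side" or "top" or "wrist"; returns a dict with "frame" (480x640x3 uint8, red, green, blue), "K" (3x3 intrinsics, pixels), "k1" (the pictures are not rectified: a ray, as slopes to the right and down, at radius r is drawn at 1 + k1 r^2 times it, then the intrinsics apply), "cam_to_world" (4x4, takes a point from camera to world coordinates); the wrist camera has in their place "hand_eye" (4x4, takes a point from camera to tool coordinates, whose origin is the TCP and whose axes are the flange's). Camera axes: x right, y down, z forward; pixel columns grow to the right and rows downward; lengths in m; the calibration is good to about 2 mm. A picture is of the moment at which its call begins: read the wrist's pose just before it. There is no depth.
- job.hand_in(): hands the job in; it is judged then, once.
Trained networks look in the newest picture that a camera, given by its name, has taken for a name from the list of things; names that differ only in an ending like _2 or _b are one class to them, and where a whole thing is asked for, a point or a joint stands for the part that bears it (a point fixed in the world has none). Each returns a list of dicts, best first, with "conf" (0 to 1); they miss things now and then, are a little off and sometimes report something else, mostly with a low value. They report only what shows in the picture. A call takes as long as a camera call.
- vision.look_for(camera, label): "point" ([row, column] in pixels, amid what is visible of it).
- vision.outline_of(camera, label): "mask" (480x640 bool, what is visible of it) and "point" ([row, column] in pixels, amid what is visible of it).
The state is a dict: "time": time; "q": joint angles; "joint_velocities": joint speeds; "joint_torque": joint torques, N m; "position": TCP position; "tool_rot": TCP orientation; "ft_force": force on the tool from outside, world axes, zero at the start; "moment": the same for the moment, N m; "grip_width": finger opening in m; "grip_force": force on a finger pad.
Only numpy, scipy, OpenCV 4.12 (cv2) and the standard library are available. Lean on these libraries where they do the work, as an engineer would, in place of code of your own. Each camera call takes 0.05 s, during which the arm holds its last target. There are 200 camera calls.

TASK

The miniature is finished: flip the round marker over its hinge, the half turn from one side of its stand to the other, so that it lies fully down on the opposite side with its rosette face up. Only push and press with the fingers; do not pick anything up, and leave its stand, the square marker and everything else on the table where they are.

Things in the scene. Friction and masses are not known exactly. Their poses are not given: they have to be found in the camera images.
- round_stand: Loose stand of the ROUND marker, about 1 kg: dark steel foot 80 (x) x 140 (y) x 12 mm and two wooden uprights (6 mm thick in x, 18 mm in y, centred at x = +-26 mm, up to 86 mm above the table) that carry the axle. Origin: centre of the foot's underside, on the table. x: along the axle; y: from the paddle's starting side to the side it must end on; z: up. It stands to the robot's left or right (the square marker on the other side), turned up to 0.5 rad either way.
- round_hinge (a point): Point on the round marker's axle, midway between the uprights, 75 mm above the table; same axes as the stand. The paddle's pivot.
- round_paddle (a joint): Angle of the round paddle about its axle, rad. 0: flat on the -y side of the stand (outline-ring face up); 1.57: upright; 3.14: flat on the +y side (rosette face up). Starts at 0 to 0.2. Stops at 0 and 3.14; nothing lies under the paddle but the foot. The hinge is stiff (0.055 N m): the paddle stays wherever it is left and does not fall over by itself.
- round_face (a point): Centre of the round paddle's disc: wooden disc 76 mm across, 6 mm thick, centre 50 mm from the axle, rim 88 mm from the axle. At joint 0 it lies on the stand's -y side, 75 mm above the table.
- round_tab (a point): End of the paddle's thumb tab: a tail 26 mm wide (x), 6 mm thick, that sticks out 45 mm beyond the axle opposite the disc and turns with it, in one plane. At joint 0 it points to the stand's +y side, 75 mm above the table; pressing it down (about 2 to 3 N) raises the disc.
- square_stand: Stand of the SQUARE marker, same as the round one's; to be left alone. Its paddle is a 72 mm square, reaching 88 mm from the axle on its -y side, with the same tab. Origin: centre of the foot's underside.
- square_paddle (a joint): Angle of the square paddle, like the round one's; starts at 0 to 0.2 and must stay there.
- cup: White plastic cup, 68 mm across, 85 mm high, standing open side up. Origin: centre of its foot. Leave alone.
- upturned_cup: White cup standing upside down, 68 mm across, 85 mm high. Origin: centre of its rim on the table. Leave alone.
- ink_jar: Small glass jar with black cap, 48 mm across, 55 mm high. Origin: centre of its underside. Leave alone.
- tube_a: Lying paint tube with blue band, 90 x 24 x 16 mm. Origin: under the middle of its 75 mm body. Leave alone.
- tube_b: Lying paint tube with green band, 90 x 24 x 16 mm. Origin: under the middle of its 75 mm body. Leave alone.
- dish: White ceramic dish, 90 mm across, 22 mm high. Origin: centre of its underside. Leave alone.

How it is judged:
By the outcome, as a careful person would: the job done as asked, in the order asked, and still so for the second after the job is handed in, with the robot touching nothing.
It also fails if it takes over 45 s, if anything falls off the work surface, if the arm or the gripper's body presses on something with over 40 N, if the wrist force passes 120 N, or if a joint passes its speed limit or range.

## Working session

There is one attempt and no reset: what is moved stays moved. The work goes in short steps, Python scripts to look and compute and a shell command to move; the robot and the scene stay as the last step left them, time stands still between calls to the robot, and variables do not carry over. Pictures are saved under pics/ and viewed, at most 10 in all, crops included, and the job is handed in when it is done.

```bash
ls; mkdir -p pics; cat > h.py <<'E'
from rig import robot, vision, job
import numpy as np, cv2
from scipy.spatial.transform import Rotation as R
def cam(n):
    o=robot.get_obs(); c=vision.camera(n)
    if 'cam_to_world' in c: T=np.array(c['cam_to_world'])
    else:
        W=np.eye(4); W[:3,:3]=R.from_quat(o['tool_rot']).as_matrix(); W[:3,3]=o['position']; T=W@np.array(c['hand_eye'])
    return c['frame'],np.array(c['K']),c['k1'],T
def ray(K,k1,T,rc):
    d=np.array([(rc[1]-K[0,2])/K[0,0],(rc[0]-K[1,2])/K[1,1]]); s=d.copy()
    for _ in range(30): s=d/(1+k1*(s@s))
    v=T[:3,:3]@np.array([s[0],s[1],1]); return T[:3,3],v
def atz(K,k1,T,rc,z):
    o,v=ray(K,k1,T,rc); return o+v*(z-o[2])/v[2]
def proj(K,k1,T,P):
    p=np.linalg.inv(T)@np.append(P,1); s=p[:2]/p[2]; s=s*(1+k1*(s@s)); return [K[1,1]*s[1]+K[1,2],K[0,0]*s[0]+K[0,2]]
def save(f,n): cv2.imwrite('pics/'+n,f[:,:,::-1])
E
python3 - <<'E'
from h import *
for n in ['top','side']:
    f,K,k1,T=cam(n); save(f,n+'1.png'); print(n,T[:3,3].round(3),T[:3,2].round(2),K[0,0],k1)
    for l,z in [('round_stand',.012),('round_hinge',.075),('round_face',.078),('round_tab',.075),('square_stand',.012),('cup',.04),('upturned_cup',.04),('ink_jar',.03),('tube_a',.01),('dish',.01)]:
        for r in vision.look_for(n,l)[:2]: print(l,np.round(r['point'],1),round(r['conf'],2),atz(K,k1,T,r['point'],z).round(3))
E
```

```text
pics
top [0.387 0.002 1.087] [ 0.18  0.   -0.98] 519.296559743456 -0.10204772145672616
round_stand [271.5 240.9] 0.77 [0.511 0.171 0.012]
round_stand [263.7 251.8] 0.72 [0.527 0.148 0.012]
round_hinge [269.1 239.3] 0.56 [0.508 0.164 0.075]
round_face [265.  251.2] 0.88 [0.516 0.14  0.078]
round_tab [266.4 252.6] 0.92 [0.513 0.138 0.075]
square_stand [259.1 445.2] 0.87 [ 0.536 -0.257  0.012]
square_stand [297.8 319.7] 0.52 [0.456 0.006 0.012]
cup [165.1 334.3] 0.6 [ 0.733 -0.025  0.04 ]
upturned_cup [173.1 173.9] 0.79 [0.717 0.315 0.04 ]
ink_jar [297.3 320.9] 0.88 [0.456 0.004 0.03 ]
tube_a [163.1 258.3] 0.95 [0.748 0.14  0.01 ]
tube_a [172.3 479.3] 0.73 [ 0.727 -0.342  0.01 ]
dish [175.3 402.2] 0.81 [ 0.72  -0.172  0.01 ]
side [ 0.366 -0.672  0.733] [ 0.24  0.69 -0.68] 478.2537318046416 -0.02450068289720924
round_stand [204.5 262.9] 0.8 [0.515 0.199 0.012]
round_hinge [203.3 264.5] 0.71 [0.506 0.126 0.075]
round_face [195.1 268.1] 0.97 [0.52  0.147 0.078]
round_tab [196.6 265.5] 0.63 [0.514 0.147 0.075]
square_stand [353.1 335.2] 0.94 [ 0.538 -0.238  0.012]
cup [232.2 383.6] 0.92 [ 0.73  -0.009  0.04 ]
upturned_cup [150.7 326. ] 0.79 [0.717 0.326 0.04 ]
ink_jar [259.4 258.3] 0.98 [0.461 0.009 0.03 ]
ink_jar [196.8 269.8] 0.66 [0.533 0.199 0.03 ]
tube_a [203.5 365.3] 0.68 [0.746 0.126 0.01 ]
tube_a [375.3 459.9] 0.56 [ 0.722 -0.347  0.01 ]
dish [292.4 408. ] 0.88 [ 0.72  -0.154  0.01 ]
```

```bash
python3 - <<'E'
import cv2,numpy as np
a=cv2.imread('pics/top1.png'); b=cv2.imread('pics/side1.png')
A=cv2.resize(a[140:340,150:350],None,fx=3,fy=3,interpolation=cv2.INTER_CUBIC); cv2.imwrite('pics/c1.png',A)
E
```

```text
(no output)
```

View pics/c1.png

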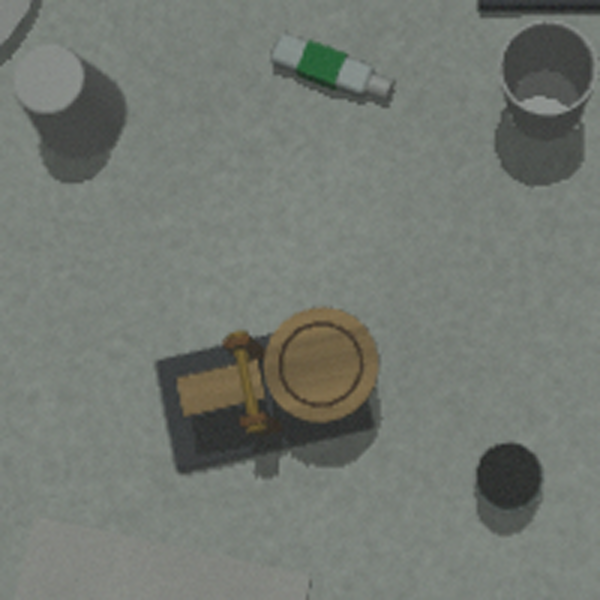

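View pics/side1.png

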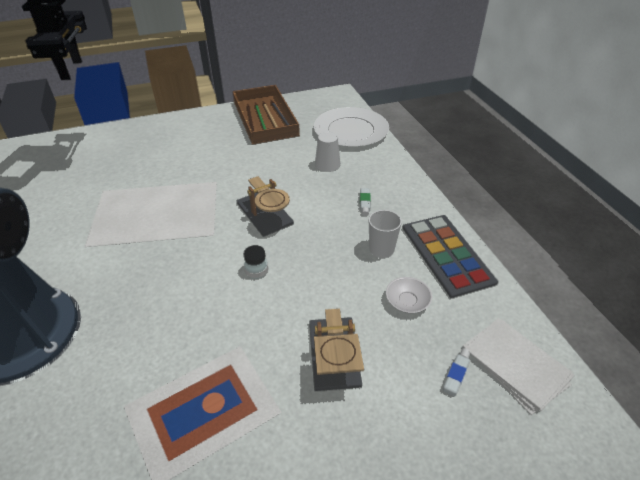

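The top crop (crop = 3x, offset col 150, row 140) shows the round marker with its disc, outline ring up, at crop (322,364). The tab end is at crop (181,393), on the robot's left, and the axle runs from crop (237,340) to (257,428). Foot corners are at about crop (157,360), (183,470) and (375,428). In the side view the stand is around (268,205), clear of its neighbours.

```bash
python3 - <<'E'
from h import *
f,K,k1,T=cam('top')
g=lambda c,r,z: atz(K,k1,T,[140+r/3,150+c/3],z)
a1,a2=g(237,340,.084),g(257,428,.084); 
d=g(322,364,.081); t1,t2=g(178,377,.075),g(184,414,.075); c1,c2,c3=g(157,360,.012),g(183,470,.012),g(375,428,.012)
print('axle',a1,a2,(a1+a2)/2,np.linalg.norm(a1-a2)); print('disc',d,'tab',(t1+t2)/2,np.linalg.norm(t1-t2))
print('foot',c1,c2,c3,(c1+c3)/2,np.linalg.norm(c1-c2),np.linalg.norm(c2-c3))
v=c2-c3; w=(t1+t2)/2-d; print('yaw foot',np.arctan2(v[1],v[0]),'paddle',np.arctan2(w[1],w[0]),np.linalg.norm(w), 'axle+90',np.arctan2(*(a1-a2)[[1,0]])+np.pi/2, np.linalg.norm(v))
o=robot.get_obs(); print(o['position'],R.from_quat(o['tool_rot']).as_matrix().round(4),o['grip_width'],o['time'])
E
```

```text
axle [0.53809316 0.1838049  0.084     ] [0.48054114 0.16908419 0.084     ] [0.50931715 0.17644454 0.084     ] 0.05940482837256643
disc [0.52272854 0.12808372 0.081     ] tab [0.50263053 0.22138218 0.075     ] 0.024873112071971543
foot [0.53477834 0.25291316 0.012     ] [0.45802478 0.23186264 0.012     ] [0.48743372 0.09907141 0.012     ] [0.51110603 0.17599228 0.012     ] 0.07958789731862795 0.13600881510530774
yaw foot 1.7887459002609618 paddle 1.7829704353406797 0.0956270483549886 axle+90 1.821208419325533 0.13600881510530774
[0.14534234 0.60784718 0.23054398] [[-0.9726  0.2326 -0.    ]
 [ 0.2326  0.9726 -0.    ]
 [ 0.     -0.     -1.    ]] 0.08695475026705723 1.15
```

```bash
python3 -m handwheel '[[-1,-0.68,0,0.177],[-1,-0.68,0,0.177],[-1,-0.68,0,0.177],[-1,-0.68,0,0.177],[-1,-0.68,0,0.177],[-1,-0.68,0,0.177],[-1,-0.68,0,0.177],[-1,-0.68,0,0.177],[-1,-0.68,0,0.177],[-1,-0.68,0,0.177],[-1,-0.68,0,0.177],[-1,-0.68,0,0.177]]' 0 10
cat > s.py <<'E'
from h import *
C=np.array([0.5105,0.176]); YAW=1.795
ey=np.array([np.cos(YAW),np.sin(YAW)]); ex=np.array([ey[1],-ey[0]])
def st():
    o=robot.get_obs(); M=R.from_quat(o['tool_rot']).as_matrix(); p=np.array(o['position']); d=p[:2]-C
    print('stand xy',(d@ex).round(4),(d@ey).round(4),'z',p[2].round(4),'tipz',(p[2]-.008).round(4),'yawx-YAW',(np.arctan2(M[1,0],M[0,0])-YAW).round(4),'F',np.round(o['ft_force'],2),'t',o['time'],'w',o['grip_width'])
    return o,M,p
def go(sx,sy,z):
    o,M,p=st(); t=np.append(C+sx*ex+sy*ey,z); print('frac',(M.T@(t-p)/.3).round(4),'turn',((np.arctan2(M[1,0],M[0,0])-YAW)/2/np.pi).round(4))
if __name__=='__main__':
    import sys; go(*map(float,sys.argv[1:4]))
E
python3 s.py 0 .04 .2
```

```text
time: 2.15
position: [0.3893, 0.3397, 0.2305]
tool_rot: [0.624, 0.782, -0.0, -0.0]
ft_force: [-0.8, 0.6, 0.7]
grip_width: 0.0147
grip_force: 0.0
stand xy -0.0817 0.1866 z 0.2305 tipz 0.2225 yawx-YAW 0.0001 F [-0.77  0.63  0.67] t 2.15 w 0.01473162191042168
frac [-0.4887  0.2724  0.1015] turn 0.0
```

```bash
python3 -m handwheel '[[-0.49,0.272,0.1,0],[-0.49,0.272,0.1,0],[-0.49,0.272,0.1,0],[-0.49,0.272,0.1,0],[-0.49,0.272,0.1,0],[-0.49,0.272,0.1,0],[-0.49,0.272,0.1,0]]'
python3 - <<'E'
from h import *; import s
s.go(0,.042,.1)
f,K,k1,T=cam('wrist'); save(f,'w1.png'); print(T[:3,3],T[:3,2],K[0,0])
for l,z in [('round_stand',.012),('round_hinge',.075),('round_face',.08),('round_tab',.075)]:
    for r in vision.look_for('wrist',l)[:2]:
        p=atz(K,k1,T,r['point'],z); print(l,np.round(r['point']),round(r['conf'],2),p.round(3),'stand',((p[:2]-s.C)@s.ex).round(4),((p[:2]-s.C)@s.ey).round(4))
E
```

```text
time: 2.73
position: [0.5007, 0.2156, 0.2003]
tool_rot: [0.623, 0.782, -0.0, -0.001]
ft_force: [-0.9, -0.3, -0.6]
grip_width: 0.0002
grip_force: 0.0
stand xy -0.0008 0.0408 z 0.2003 tipz 0.1923 yawx-YAW 0.0009 F [-0.91 -0.27 -0.63] t 2.7333 w 0.0001833921754537686
frac [0.0037 0.0031 0.3343] turn 0.0001
[0.48620211 0.28049006 0.35344467] [ 0.05400119 -0.24047026 -0.9691532 ] 343.2029204755199
round_stand [230. 325.] 0.83 [0.503 0.209 0.012] stand 0.0003 0.0339
round_stand [249. 326.] 0.62 [0.509 0.19  0.012] stand 0.0016 0.0137
round_hinge [228. 324.] 0.75 [0.499 0.224 0.075] stand -0.0006 0.0494
round_face [251. 327.] 0.94 [0.506 0.206 0.08 ] stand 0.0019 0.0306
```

View pics/w1.png

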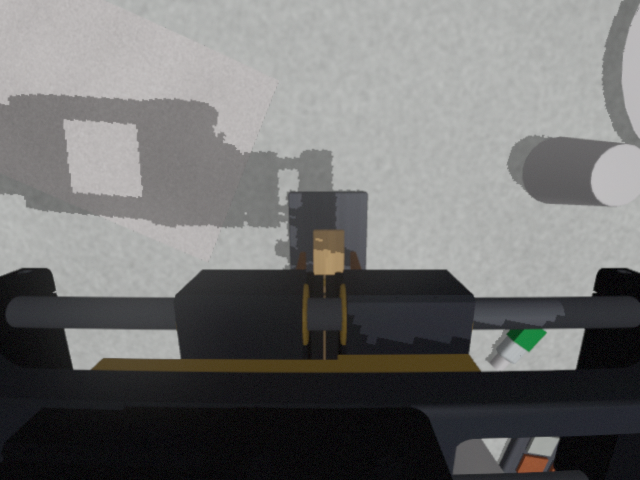

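The wrist view shows the foot's far edge at row 192 (cols 289–367) and the tab end at row 230 (cols 313–344). The closed fingers hide the axle. I'll check both edges against the stand frame.

```bash
python3 - <<'E'
from h import *; import s
f,K,k1,T=cam('wrist')
for n,r,c,z in [('foot',192,289,.012),('foot',192,367,.012),('foot R',265,367,.012),('tab',230,313,.073),('tab',230,344,.073),('tab',230,313,.066),('tab',230,344,.066)]:
    p=atz(K,k1,T,[r,c],z); print(n,z,((p[:2]-s.C)@s.ex).round(4),((p[:2]-s.C)@s.ey).round(4))
o,M,p=s.st()
for dx,dy,dz in [(0,0,.008),(.0095,.015,.008),(-.0095,.015,.008),(-.0095,-.015,.008),(0,.015,-.02)]: print(dx,dy,dz,np.round(proj(K,k1,T,p+M@[dx,dy,dz])))
E
```

```text
foot 0.012 -0.0351 0.0724
foot 0.012 0.0423 0.0726
foot R 0.012 0.0448 -0.0034
tab 0.073 -0.0096 0.0471
tab 0.073 0.0164 0.0471
tab 0.066 -0.0098 0.0456
tab 0.066 0.0168 0.0456
stand xy -0.0004 0.0408 z 0.2009 tipz 0.1929 yawx-YAW 0.002 F [ 0.09 -0.75 -0.13] t 3.0333 w 0.000541724605589293
0 0 0.008 [292. 324.]
0.0095 0.015 0.008 [275. 354.]
-0.0095 0.015 0.008 [310. 353.]
-0.0095 -0.015 0.008 [310. 295.]
0 0.015 -0.02 [318. 359.]
```

```bash
sed -i 's/^C=.*/C=np.array([0.5105,0.176])/; s/^ey=\(.*\)$/ey=\1; C=C+.002*ex+.001*ey/' s.py; python3 -m handwheel '[[0.029,0.008,0.1,0],[0.029,0.008,0.2,0],[0.029,0.008,0.303,0],[0.029,0.008,0.345,0],[0.029,0.008,0.365,0],[0.029,0.008,0.383,0],[0.028,0.008,0.395,0],[0.028,0.008,0.406,0],[0.027,0.008,0.417,0],[0.024,0.008,0.428,0],[0.02,0.008,0.439,0],[0.017,0.008,0.449,0],[0.017,0.008,0.449,0]]'; python3 s.py 0 .0392 .0575
```

```text
time: 4.12
position: [0.5035, 0.2196, 0.0656]
tool_rot: [0.624, 0.782, 0.0, 0.0]
ft_force: [0.2, 0.3, 1.8]
grip_width: 0.0005
grip_force: 0.5Traceback (most recent call last):
  File "s.py", line 3, in <module>
    ey=np.array([np.cos(YAW),np.sin(YAW)]); ex=np.array([ey[1],-ey[0]]); C=C+.002*ex+.001*ey
                        ^^^
NameError: name 'YAW' is not defined
```

```bash
sed -i '2a YAW=1.795' s.py; sed -i 's/^C=np.*/C=np.array([0.5105,0.176]); YAW=1.795/' s.py; python3 -m handwheel '[[-0.006,0,0.01,0],[-0.012,0,0.02,0],[-0.019,0,0.029,0],[-0.027,0,0.037,0],[-0.036,0,0.044,0],[-0.044,0,0.05,0],[-0.044,0,0.05,0]]'; python3 - <<'E'
from h import *; import s
s.st()
f,K,k1,T=cam('side'); save(cv2.resize(f[100:260,180:360],None,fx=3.5,fy=3.5,interpolation=2),'s2.png')
E
```

```text
time: 4.7
position: [0.5063, 0.2066, 0.0504]
tool_rot: [0.624, 0.781, 0.0, 0.0]
ft_force: [0.3, -0.0, 0.7]
grip_width: 0.0006
grip_force: 0.2
stand xy 0.0007 0.0298 z 0.0504 tipz 0.0424 yawx-YAW -0.0009 F [ 0.25 -0.04  0.69] t 4.7 w 0.0006454160913351038
```

View pics/s2.png

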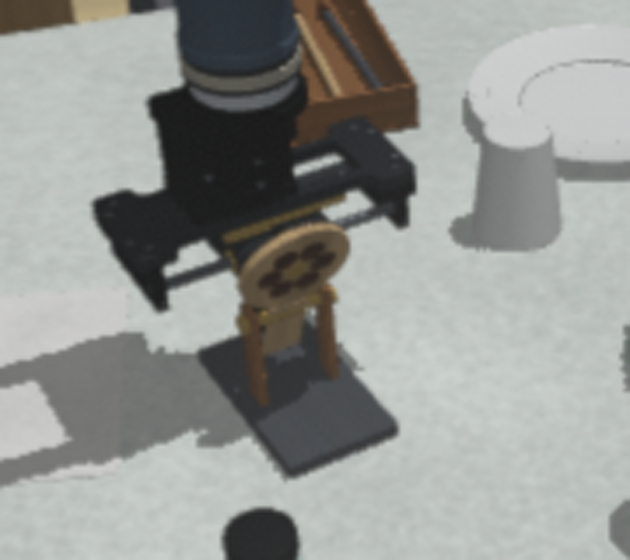

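The paddle is up at about 60°, with the rosette facing the side camera, and the stand hasn't moved. Next I'll go over the top to its -y side.

```bash
python3 -m handwheel '[[0.035,0,0.01,0],[0.07,0,0,0],[0.07,0,-0.12,0],[0.07,0,-0.24,0],[0.07,0,-0.36,0],[0.07,0,-0.482,0],[0.07,0,-0.482,0],[-0.05,0,-0.482,0],[-0.15,0,-0.482,0],[-0.25,0,-0.482,0],[-0.35,0,-0.482,0],[-0.35,0,-0.482,0],[-0.35,0,-0.36,0],[-0.35,0,-0.252,0],[-0.35,0,-0.252,0],[-0.35,0,-0.252,0]]'; python3 - <<'E'
from h import *; import s
s.go(0,-.0125,.126)
f,K,k1,T=cam('side'); save(cv2.resize(f[100:260,180:360],None,fx=3.5,fy=3.5,interpolation=2),'s3.png')
E
```

```text
time: 6.08
position: [0.5274, 0.1057, 0.125]
tool_rot: [0.623, 0.782, -0.002, -0.002]
ft_force: [-0.5, -0.1, -0.8]
grip_width: 0.0004
grip_force: 0.0
stand xy -0.0012 -0.0733 z 0.125 tipz 0.117 yawx-YAW 0.0006 F [-0.52 -0.07 -0.82] t 6.0833 w 0.0003619910992746549
frac [ 0.2026  0.0041 -0.0031] turn 0.0001
```

View pics/s3.png

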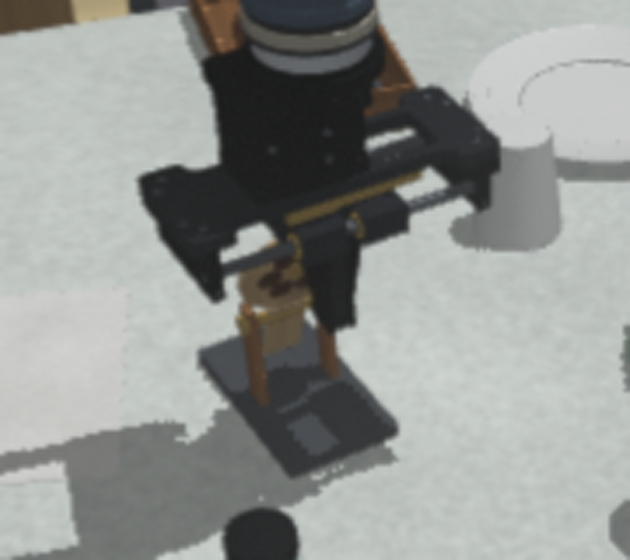

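The fingers stand behind the disc on its -y side, with the body above the rim. Now I'll push the disc over.

```bash
python3 -m handwheel '[[0.04,0.004,0,0],[0.07,0.004,0,0],[0.1,0.004,-0.007,0],[0.13,0.004,-0.014,0],[0.155,0.004,-0.02,0],[0.18,0.004,-0.024,0],[0.203,0.004,-0.027,0],[0.225,0.004,-0.026,0],[0.246,0.004,-0.024,0],[0.267,0.004,-0.017,0],[0.287,0.004,-0.009,0],[0.306,0.004,0.003,0],[0.324,0.004,0.015,0],[0.324,0.004,0.015,0]]'; python3 - <<'E'
from h import *; import s
s.go(0,.0405,.086)
f,K,k1,T=cam('side'); save(cv2.resize(f[100:260,180:360],None,fx=3.5,fy=3.5,interpolation=2),'s4.png')
E
```

```text
time: 7.3
position: [0.508, 0.2006, 0.1209]
tool_rot: [0.623, 0.782, -0.001, -0.001]
ft_force: [-0.5, 0.5, -1.2]
grip_width: 0.0003
grip_force: 0.0
stand xy 0.001 0.0235 z 0.1209 tipz 0.1129 yawx-YAW 0.0003 F [-0.48  0.48 -1.2 ] t 7.3 w 0.00031025111314766273
frac [ 0.0564 -0.0031  0.1163] turn 0.0001
```

View pics/s4.png

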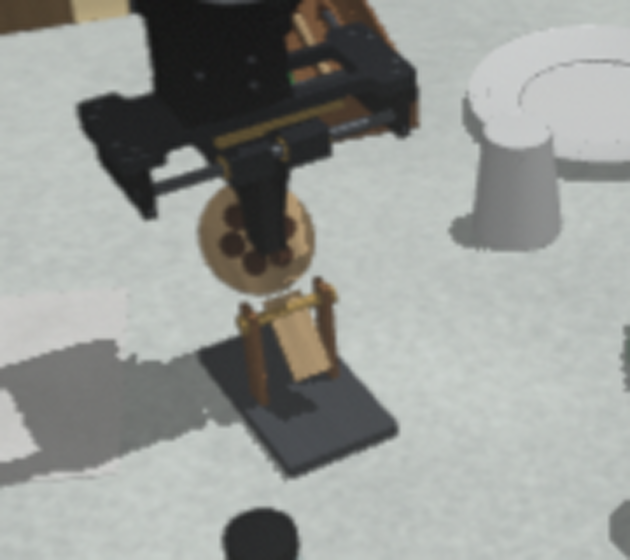

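The disc is past upright, at about 130°, the rosette side is under the fingers and the stand is in place. I'll press it down.

```bash
python3 -m handwheel '[[0.015,-0.003,0.016,0],[0.028,-0.003,0.033,0],[0.038,-0.003,0.052,0],[0.047,-0.003,0.072,0],[0.05,-0.003,0.085,0],[0.053,-0.003,0.098,0],[0.055,-0.003,0.107,0],[0.056,-0.003,0.113,0],[0.056,-0.003,0.116,0],[0.056,-0.003,0.116,0]]'; python3 s.py 0 .0405 .084
```

```text
time: 8.18
position: [0.5041, 0.2157, 0.0869]
tool_rot: [0.624, 0.782, -0.0, -0.0]
ft_force: [-0.1, -0.2, 0.5]
grip_width: 0.0007
grip_force: 0.0
stand xy 0.0006 0.0392 z 0.0869 tipz 0.0789 yawx-YAW -0.0004 F [-0.14 -0.22  0.5 ] t 8.1833 w 0.0006866972286864211
frac [ 0.0044 -0.0019  0.0096] turn -0.0001
```

```bash
python3 -m handwheel '[[0,0,0.003,0],[0,0,0.006,0],[0,0,0.009,0],[0,0,0.009,0]]'
```

```text
time: 8.52
position: [0.5043, 0.2158, 0.0862]
tool_rot: [0.624, 0.782, 0.0, 0.0]
ft_force: [-2.6, -0.9, 12.3]
grip_width: 0.0006
grip_force: 6.0
```

```bash
python3 -m handwheel '[[0,0,-0.003,0],[0,0,-0.1,0],[0,0,-0.2,0],[0,0,-0.32,0],[0,0,-0.42,0],[0,0,-0.5,0],[0.15,-0.12,-0.5,0],[0.25,-0.25,-0.5,0],[0.35,-0.37,-0.5,0],[0.45,-0.5,-0.5,0],[0.55,-0.62,-0.5,0],[0.65,-0.75,-0.5,0],[0.65,-0.75,-0.5,0],[0.65,-0.75,-0.5,0],[0.65,-0.75,-0.5,0]]'; python3 - <<'E'
from h import *; import s
s.st()
f,K,k1,T=cam('side'); a=cv2.resize(f[100:260,180:360],(450,400),interpolation=2)
f,K,k1,T=cam('top'); b=cv2.resize(f[220:320,180:265],(340,400),interpolation=2); save(np.hstack([a,b]),'s5.png')
E
```

```text
time: 9.77
position: [0.239, 0.3564, 0.2345]
tool_rot: [0.622, 0.783, -0.0, -0.0]
ft_force: [-0.4, -0.1, -0.3]
grip_width: 0.0003
grip_force: 0.0
stand xy -0.2266 0.2352 z 0.2345 tipz 0.2265 yawx-YAW 0.0046 F [-0.43 -0.09 -0.34] t 9.7667 w 0.0002976308696502003
```

View pics/s5.png

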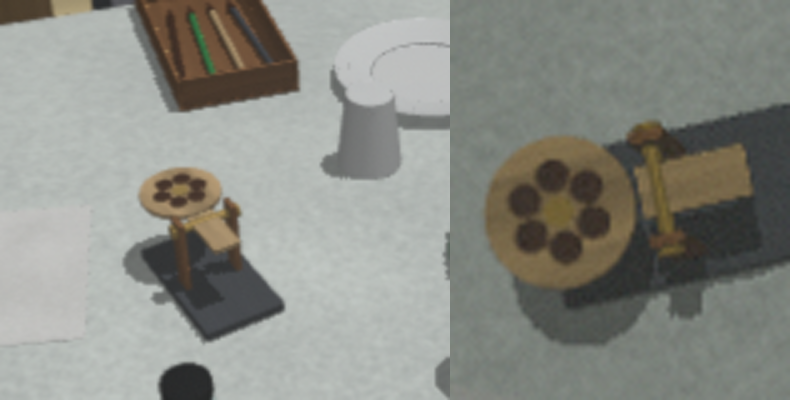

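The disc lies on the opposite side, rosette up (side view (180,192), top view (560,212)), and the foot is where it was. I'll check the disc's tilt once by triangulating before handing in.

```bash
python3 - <<'E'
from h import *; import s
def ctr(n,box):
    f,K,k1,T=cam(n); r=vision.outline_of(n,'round_face')[0]; m=r['mask']; print(n,r['conf'],m.sum(),r['point'],np.argwhere(m).min(0),np.argwhere(m).max(0)); return K,k1,T
a=ctr('side',0); b=ctr('top',0)
S=lambda c,r:[100+r/2.5,180+c/2.5]; Tp=lambda c,r:[220+r/4,180+c/4]
for n,ps,pt in [('disc',(180,191),(560,212)),('tabendL',(216,250),(752,193)),('tabendR',(240,237),(743,146))]:
    o1,v1=ray(*a,S(*ps)); o2,v2=ray(*b,Tp(*pt)); A=np.c_[v1,-v2]; t=np.linalg.lstsq(A,o2-o1,rcond=None)[0]; p=(o1+v1*t[0]+o2+v2*t[1])/2
    print(n,((p[:2]-s.C)@s.ex).round(4),((p[:2]-s.C)@s.ey).round(4),p[2].round(4),'miss',np.linalg.norm(o1+v1*t[0]-o2-v2*t[1]).round(4))
E
```

```text
side 0.76 723 [179.1, 257.2] [167 236] [200 274]
top 0.89 1639 [269.5, 211.5] [253 189] [293 255]
disc -0.0743 -0.1595 0.2393 miss 0.0133
tabendL -0.085 -0.2373 0.245 miss 0.0137
tabendR -0.0665 -0.2376 0.2485 miss 0.0153
```

```bash
python3 - <<'E'
from h import *; import s
a=cam('side')[1:]; b=cam('top')[1:]
S=lambda c,r:[100+r/2.5,180+c/2.5]; Tp=lambda c,r:[220+r/4,180+(c-450)/4]
for n,ps,pt in [('disc',(180,191),(560,212)),('tabendL',(216,250),(752,193)),('tabendR',(240,237),(743,146))]:
    o1,v1=ray(*a,S(*ps)); o2,v2=ray(*b,Tp(*pt)); A=np.c_[v1,-v2]; t=np.linalg.lstsq(A,o2-o1,rcond=None)[0]; p=(o1+v1*t[0]+o2+v2*t[1])/2
    print(n,((p[:2]-s.C)@s.ex).round(4),((p[:2]-s.C)@s.ey).round(4),p[2].round(4),'miss',np.linalg.norm(o1+v1*t[0]-o2-v2*t[1]).round(4))
E
```

```text
disc -0.0002 0.0501 0.0779 miss 0.002
tabendL -0.0114 -0.0443 0.0779 miss 0.0029
tabendR 0.0117 -0.0452 0.0831 miss 0.0033
```

The disc centre is at (0, 50, 78) mm in the stand frame and the tab is level with it within measuring error, so the paddle is flat at its stop. The stand hasn't moved.

```bash
python3 -c "
from rig import job; print(job.hand_in())"
```

```text
the job is handed in; nothing more can be done
None
```

The round marker now lies flat on the opposite side of its stand with the rosette up; its stand did not shift, nothing else was touched, and the job is handed in (about 10 s used).

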